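# Park the cold bay's bifold door and plug in its stop

### The job

Open the blue bay: push the bifold door by the yellow bumper on its fold hinge until both panels are collapsed together at the left end of the track. Then plug the orange stop block fully home, upright, into the socket in the sill so that the door stays parked open, let go of it, and leave everything else where it stands.

Things in the scene. Friction and masses are not known exactly. Their poses are not given: they have to be found in the camera images.
- bay: blue steel shelf bay without a roof, fixed. Origin on the table under the middle of its front sill; +x points into the bay (away from the robot), +y along the sill to the left, z up. Sill: bay x -40 to 40 mm, 306 mm long, top 32 mm high, with the door's track along bay x = 0. Side walls at y = +-150 mm, back wall at x = 272 mm, all 130 mm high; floor 6 mm high
- pivot_panel (a joint): angle a (rad) of the bifold door's pivot panel (left) from the track: 0 = shut flat along the track, 1.48 = hard stop, collapsed. It starts partly folded. The fold hinge is at bay x = 130 sin a, y = 130 - 130 cos a mm: as a grows it goes into the bay and to the left. Friction keeps the door where it is left; about 1 to 5 N at the bumper moves it
- lead_edge (a point): free end of the door's second (lead) panel, at its top, 150 mm high; it runs in the track at bay x = 0, y = 130 - 260 cos a mm, to the left as the door collapses. Both panels are white and aluminium, 130 mm from axis to axis, 8 mm thick, from 38 to 150 mm high
- fold_bumper: yellow push bumper on top of the fold hinge: a disc of 90 mm diameter and 40 mm height, underside 156 mm and top 196 mm above the table, nothing else at that height around it. Origin at the centre of its underside, on the fold hinge axis. It turns freely on that axis; pushed on its rim it moves on an arc of radius 130 mm about pivot_axis
- pivot_axis (a point): point on the vertical axis of the pivot panel's fixed hinge at the left end of the track (bay x = 0, y = 130 mm), 156 mm above the table
- socket (a point): centre of the mouth of the oblong socket hole in the sill's top, in the middle of the track (bay x = 0, y = 0), 32 mm above the table; axes as the bay's. The hole is 37 mm (bay x) by 51 mm (bay y), 28 mm deep, white marks on the sill before and behind it. The nearly shut door stands close over it
- stop_plug: orange block plug standing on its black foot on the table, right of the bay, 0.15 to 0.28 kg. Foot 34 (own x) x 48 (own y) mm, 24 mm tall; head 44 (x) x 64 (y) mm, from 24 to 94 mm above the origin. Origin under the foot's centre, z up. Fits the socket with its y along the bay's y, either way round; seated, the head's shoulder rests on the sill, origin 24 mm below the mouth
- cassette_tube: chrome cassette tube, upright, 50 mm across, 128 mm tall, grey twist cap; stands inside the bay at its back right. Origin under its centre. Leave it
- embedding_ring: pewter coloured flat ring, 60 mm across, 16 mm high, lying inside the bay near its back wall. Origin under its centre. Leave it
- teal_cassette: teal cassette lying flat, 52 x 75 x 17 mm, on the table beyond the plug. Origin under its centre. Leave it
- spot_plate: white ceramic spot plate lying flat, 90 x 120 x 14 mm, left, near the robot. Origin under its centre. Leave it
- amber_vial: rounded amber glass vial, 52 mm across, 90 mm tall, standing on the right, nearer the robot than the plug. Origin under its centre. Leave it
- white_jar: white jar with a blue cap, 56 mm across, 60 mm tall, standing in front of the bay. Origin under its centre. Leave it

How it is judged (in metres and radians):
On the way, in this order (a step that is already met when the one before it is completed fails the run):
1. the robot pushes the door at the bumper, past the halfway angle (0.8 rad) (contact force between any of the fingers, the arm and fold_bumper above 0.3 N and value of joint pivot_panel above 0.8 rad).
2. both panels are collapsed: the door's angle is above 1.36 rad, and the plug is not yet in the sill (value of joint pivot_panel above 1.36 rad and horizontal distance between stop_plug and socket above 0.08 m), for 0.2 s.
3. the plug is seated in the socket (z of stop_plug in the frame of socket below -0.02 m and horizontal distance between stop_plug and socket below 0.005 m and angle between the y axis of stop_plug and the y axis of socket, either way round below 0.1 rad and angle between stop_plug's own z axis and vertical below 0.08 rad), for 0.2 s.
At the end, for the whole second after the job is handed in: The door is still collapsed (pivot angle above 1.33 rad) and the plug stands released and at rest in the socket: its origin at least 20 mm below the mouth, within 5 mm of the hole's centre, turned within 0.1 rad of the hole, tilted less than 0.08 rad (all of step 3 and value of joint pivot_panel above 1.33 rad and linear speed of stop_plug below 0.02 m/s and contact force between the fingers and stop_plug below 0.1 N); the robot touches nothing.
It fails at once if one of the cassette tube, embedding ring, teal cassette is moved more than 25 mm or tipped (distance of any of cassette_tube, embedding_ring, teal_cassette from where it was at the start of the episode above 0.025 m or angle between any of cassette_tube, embedding_ring, teal_cassette's own z axis and vertical above 0.35 rad).
It fails at once if one of the spot plate, amber vial, white jar is moved more than 25 mm or tipped (distance of any of spot_plate, amber_vial, white_jar from where it was at the start of the episode above 0.025 m or angle between any of spot_plate, amber_vial, white_jar's own z axis and vertical above 0.35 rad).
It also fails if it takes over 64 s, if anything falls off the work surface, if the arm or the gripper's body presses on something with over 40 N, if the wrist force passes 120 N, or if a joint passes its speed limit or range.

### The arm

A 6-joint arm with a two-finger parallel gripper is mounted at the origin on the work surface. World frame = base frame: x ahead of the robot, y to its left, z up, the work surface at z = 0. Lengths are in mm, angles in degrees, forces in N, time in s.
With the tool pointing down it reaches from about 300 to 850 mm from the base axis. Payload 4.2 kg.
Tool frame: the origin (TCP) lies at the very end of the fingers, on their centre line; the grasp point (between the pads) lies 19 mm behind it (env.grip_depth is the distance from the TCP to the grasp point, in mm); z points along the fingers, y is the line along which they close (so a half turn about z gives the same grasp; the last joint's range is limited). The gripper opens to 91 mm and grips with 3 to 60 N. Pads are 32 mm wide; open, the fingers measure 118 mm over their backs; the gripper's body (76 mm by 178 mm) begins 60 mm behind the grasp point.
Start: joints at [68.182, 18.312, 89.639, -0, 72.044, -1.146], TCP at [202.992, 537.996, 192.276] pointing down, gripper open.
Joint ranges: [-177.97, 177.97], [-48.28, 115.42], [12.27, 149.76], [-77.06, 257.06], [2.81, 150.46], [-146.56, 146.56]. Speed limits (degrees/s): [147.25, 147.25, 180, 180, 180, 180].

### API

Orientations are given as [roll, pitch, yaw] about the fixed x, y, z axes, in that order (R = Rz(yaw) Ry(pitch) Rx(roll)).
In Python, from workcell import env, cams gives the robot as it stands.
- The arm moves only by the tool apply_moves, never from a script. Its argument "deltas" is a list of rows, each a list of 5 numbers: the shift along the tool's x, y, z in m, then the turn about the tool's z in rad, then the opening, from -1 (shut) to 1 (fully open), so that 0 is half open. In form: [[tx, ty, tz, roll, gripper], ...]. A call has 1 to 5 rows; each row is the pose to reach, as a shift and turn from the pose commanded when the call began, along the tool's axes at that moment; what a row does not reach only later rows make up. A row lasts 1/10 s, in which the tool goes at most 50 mm and 8.59 degrees, less where a joint would pass 70% of its speed; a pose out of reach is approached as far as the arm can. A call with a gripper value outside its range is refused whole. The fingers move at their own pace and stop on an object; "grip_force" is the grip in N (left out, the last holds). Time passes only in rows, so rows that repeat a pose let the fingers close. It gives the time, the measured TCP pose, the force, the opening and the grip force at its end, in the units of the state.
- env.state(): the state, without advancing time (a new reading comes with each control period).
- cams.grab_frame(name): name is "scene" or "top"; returns the picture (480x640x3 uint8, blue, green, red); there is no depth.
- cams.get_calibration(name): a dict with "mtx" (3x3 intrinsics, pixels), "eye" and "attitude" of the camera in the world. Camera axes: x right, y down, z forward; pixel columns grow to the right and rows downward; lengths in mm; the calibration is good to about 2 mm. A picture is of the moment at which its call begins. get_calibration takes no time and is no camera call.
- env.job_done(): hands the job in; it is judged then, once.
The state is a dict: "time_s": time; "qpos": joint angles; "qvel": joint speeds; "effort": joint torques, N m; "ee_pos": TCP position; "ee_rot": TCP orientation; "force": force on the tool from outside, world axes, zero at the start; "torque": the same for the moment, N m; "gripper_width": finger opening in mm; "gripper_force": force on a finger pad.
Only numpy, scipy, OpenCV 4.12 (cv2) and the standard library are available. Lean on these libraries where they do the work, as an engineer would, in place of code of your own. Each camera call takes 0.05 s, during which the arm holds its last target. There are 200 camera calls.

## Working session

There is one attempt and no reset: what is moved stays moved. The work goes in short steps, Python scripts to look and compute and a tool call to move; the robot and the scene stay as the last step left them, time stands still between calls to the robot, and variables do not carry over. Pictures are saved under pics/ and viewed, at most 10 in all, crops included, and the job is handed in when it is done.

Besides the shell and the picture viewer there is one more tool, called after "Call:" as name(argument=value, ...), one argument or row to a line, values as JSON. apply_moves: Moves the arm, as the interface text tells. Its arguments: {"type":"object","properties":{"deltas":{"type":"array"},"grip_force":{"type":"number"}},"required":["deltas"]}

```bash
mkdir -p pics; ls; python3 - <<'E'
from workcell import env, cams
import cv2,numpy as np
print(env.state())
for n in("scene","top"):
    cv2.imwrite(f"pics/{n}0.png",cams.grab_frame(n)); c=cams.get_calibration(n); print(n,c)
E
```

```text
pics
{'time_s': 0.0, 'qpos': array([ 6.81803916e+01,  1.83512650e+01,  8.97071692e+01, -1.13676417e-03,
        7.20414962e+01, -1.14423677e+00]), 'qvel': array([-0.01160338, -0.08905541, -0.09820992,  0.02790486, -0.05152411,
       -0.01321395]), 'effort': array([-6.47767829e-04, -4.12456226e+01, -2.31971186e+01,  7.26519129e-02,
        4.57085925e-02, -1.33370609e-04]), 'ee_pos': array([202.80677186, 537.4722562 , 191.41889517]), 'ee_rot': array([-1.79900068e+02, -9.14992187e-04,  1.59324979e+02]), 'force': array([-0.09036613, -0.0967088 , -1.00994195]), 'torque': array([-0.0259323 , -0.03775447,  0.03713015]), 'gripper_force': 0.0, 'gripper_width': 91.31771614628524}
scene {'mtx': array([[491.04507533,   0.        , 321.4834329 ],
       [  0.        , 491.04507533, 240.59589726],
       [  0.        ,   0.        ,   1.        ]]), 'eye': array([933.75534986, 646.80060087, 719.05029944]), 'attitude': array([-128.61276916,   -0.30041856,  147.62995115])}
top {'mtx': array([[568.41881153,   0.        , 310.61806685],
       [  0.        , 568.41881153, 249.66676488],
       [  0.        ,   0.        ,   1.        ]]), 'eye': array([ 385.98310959,    7.7883894 , 1310.72928962]), 'attitude': array([-173.57522298,   -0.44310437,  -90.87350937])}
```

View pics/scene0.png

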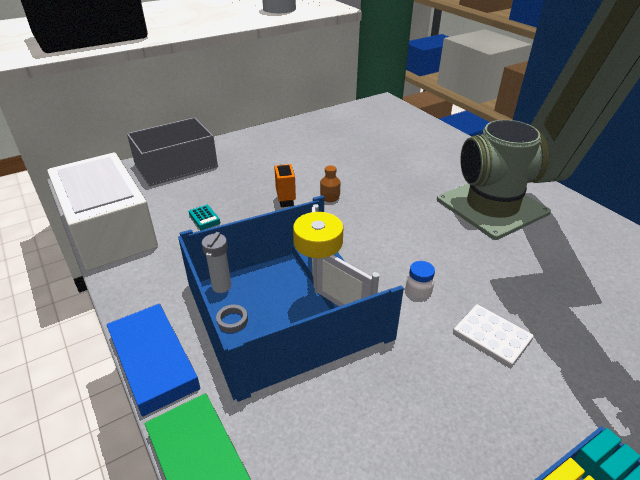

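View pics/top0.png

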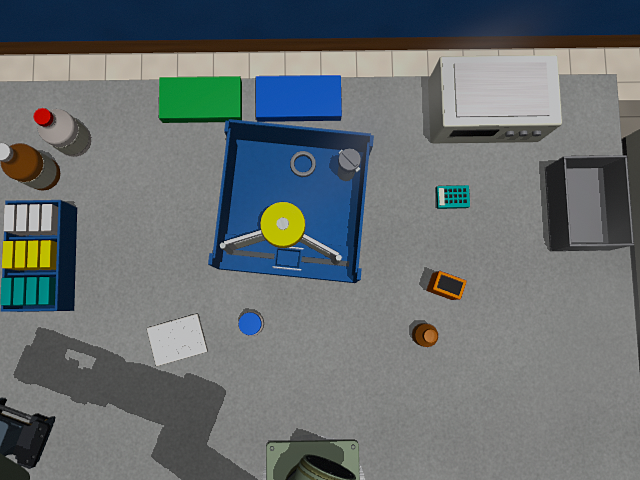

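The scene view shows the door folded to mid-bay with the yellow bumper at (318,232), and the plug at (286,185). In the top view the bumper is at (282,224), the socket near (288,258), the plug at (447,285), the vial at (425,335) and the jar at (250,322).

```bash
cat > h.py <<'E'
import cv2,numpy as np
from scipy.spatial.transform import Rotation as R
from workcell import env,cams
def rot(c): return R.from_euler('xyz',c['attitude'],degrees=True).as_matrix()
def cast(n,uv,z):
    c=cams.get_calibration(n); d=rot(c)@np.linalg.inv(c['mtx'])@np.array([uv[0],uv[1],1.]); e=c['eye']
    return e+d*(z-e[2])/d[2]
def proj(n,P):
    c=cams.get_calibration(n); p=c['mtx']@rot(c).T@(np.array(P,float)-c['eye']); return p[:2]/p[2]
def blobs(im,lo,hi,amin=60):
    m=cv2.inRange(cv2.cvtColor(im,cv2.COLOR_BGR2HSV),np.array(lo),np.array(hi))
    cs,_=cv2.findContours(m,cv2.RETR_EXTERNAL,cv2.CHAIN_APPROX_NONE)
    return sorted([c for c in cs if cv2.contourArea(c)>amin],key=cv2.contourArea,reverse=True)
E
python3 - <<'E'
from h import *
im=cv2.imread('pics/top0.png'); sc=cv2.imread('pics/scene0.png')
for n,i in(("top",im),("scene",sc)):
  for nm,lo,hi in(("yel",(25,150,120),(33,255,255)),("orange",(5,170,90),(16,255,255)),("blue",(100,100,40),(118,255,255))):
    for c in blobs(i,lo,hi)[:3]: print(n,nm,cv2.contourArea(c),[np.round(v,1).tolist() if not np.isscalar(v) else round(v,1) for v in cv2.minAreaRect(c)])
b=[c for c in blobs(im,(25,150,120),(33,255,255))][0]
a=cv2.resize(im[110:290,205:380],None,fx=3,fy=3,interpolation=cv2.INTER_CUBIC)
p=cv2.resize(im[262:352,405:475],(0,0),fx=3.9,fy=3.9,interpolation=cv2.INTER_CUBIC)
o=np.zeros((560,800,3),np.uint8); o[:a.shape[0],:a.shape[1]]=a; o[:p.shape[0],527:527+p.shape[1]]=p
cv2.imwrite('pics/crop1.png',o)
E
```

```text
top yel 1467.5 [[282.3, 223.8], [43.8, 43.1], 45.0]
top yel 231.0 [[20.0, 254.0], [26.0, 10.0], 90.0]
top yel 231.0 [[32.0, 253.5], [27.0, 10.0], 90.0]
top orange 601.5 [[20.3, 162.0], [28.8, 34.7], 33.7]
top orange 365.0 [[426.5, 335.0], [22.0, 21.0], 90.0]
top blue 25003.0 [[293.8, 173.4], [153.2, 205.0], 5.8]
top blue 23724.0 [[319.5, 20.5], [639.0, 41.0], 0.0]
top blue 2345.0 [[38.3, 255.8], [71.2, 113.0], 2.0]
scene yel 1145.5 [[317.5, 227.5], [31.0, 49.0], 90.0]
scene yel 457.0 [[564.4, 475.1], [20.7, 36.5], 50.7]
scene orange 459.5 [[285.0, 182.0], [35.5, 19.1], 85.2]
scene orange 134.5 [[330.0, 182.0], [10.0, 18.0], 90.0]
scene blue 22989.5 [[294.7, 283.3], [178.4, 198.6], 68.8]
scene blue 5933.5 [[153.7, 357.9], [99.2, 66.3], 68.2]
scene blue 5475.5 [[598.0, 151.0], [146.0, 82.0], 90.0]
```

View pics/crop1.png

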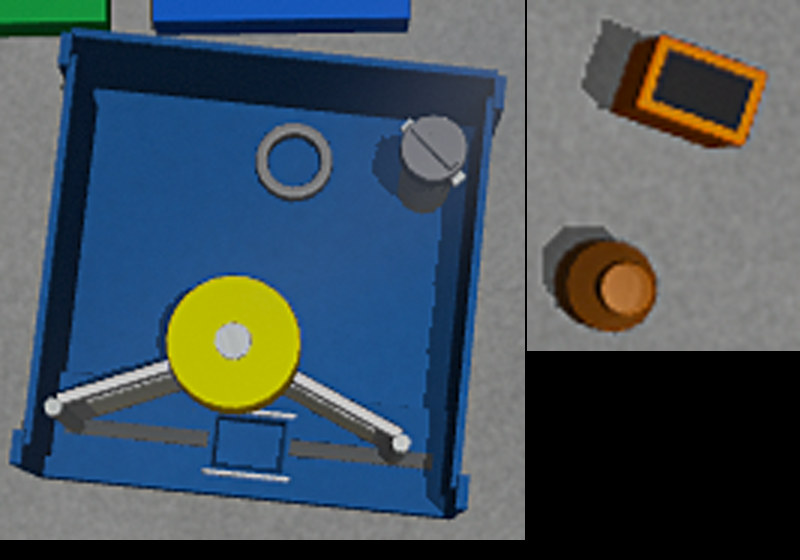

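The crop shows the pivot cap at (223,245), the lead edge at (339,257), the bumper top centre at (282.3,223.7), the socket centre at about (288.3,257.7), and the four top corners of the plug.

```bash
python3 - <<'E'
from h import *
np.set_printoptions(precision=1,suppress=True)
cr=lambda x,y:(205+x/3,110+y/3); cp=lambda x,y:(405+(x-527)/3.9,262+y/3.9)
S=cast('top',cr(250,443),32); B=cast('top',(282.3,223.7),196); P=cast('top',cr(54,406),152); L=cast('top',cr(401,441),152)
fl,fr,br=[cast('top',cr(*q),32) for q in((203,470),(289,480),(297,416))]
print('socket',S,'bump',B,'piv',P,'lead',L); d=P-L; print('len PB',np.linalg.norm((P-B)[:2]),'LB',np.linalg.norm((L-B)[:2]))
print('yaw PL',np.degrees(np.arctan2(-d[0],d[1])),'PS',np.degrees(np.arctan2(-(P-S)[0],(P-S)[1])),np.linalg.norm((P-S)[:2]), 'mark',np.degrees(np.arctan2(-(fl-fr)[0],(fl-fr)[1])),np.linalg.norm(fl-fr),np.linalg.norm(br-fr))
# wall corners z=130
W=[cast('top',cr(*q),130) for q in((64,33),(505,76))]; d=W[0]-W[1];print('back wall yaw',np.degrees(np.arctan2(-d[0],d[1])),np.linalg.norm(d),W)
K=[cast('top',cp(*q),94) for q in((659,36),(766,72),(744,146),(640,106))]
C=np.mean(K,axis=0); print('plug',C,[np.linalg.norm(K[i]-K[(i+1)%4]) for i in range(4)])
d=K[0]-K[1]+K[3]-K[2]; print('plug yaw',np.degrees(np.arctan2(-d[0],d[1])))
print('vial',cast('top',cp(626,288),90),'jar',cast('top',(250,321),60))
sc=cv2.imread('pics/scene0.png')
print('scene check', proj('scene',B), proj('scene',C),proj('scene',S),proj('scene',P),proj('scene',L))
print(proj('scene',[*B[:2],176]))
E
```

```text
socket [512.3  46.3  32. ] bump [564.   52.6 196. ] piv [527.8 176.4 152. ] lead [500.4 -60.4 152. ]
len PB 128.92802118380882 LB 129.6947304498252
yaw PL -6.618118421384236 PS -6.7941120095220615 130.9584977323633 mark -7.486806459541059 65.08807555009176 48.77981664606349
back wall yaw -6.46758798603371 316.35677454591087 [array([798.8, 173. , 130. ]), array([ 763.1, -141.4,  130. ])]
plug [ 442.2 -301.1   94. ] [np.float64(61.735733525886744), np.float64(42.70521862091089), np.float64(60.64500083926634), np.float64(40.17144207074081)]
plug yaw -20.79199888854471
vial [ 335.1 -255.8   90. ] jar [372.  130.6  60. ]
scene check [316.7 224.8] [283.  169.9] [336.6 279.7] [373.3 275.8] [313.9 204.1]
[316.7 233.7]
```

Call:
apply_moves(
  deltas=[
    [-0.033,-0.032,0,0.12,-1],
    [-0.066,-0.064,0,0.24,-1],
    [-0.1,-0.096,0,0.36,-1],
    [-0.132,-0.127,0,0.48,-1],
    [-0.165,-0.158,0,0.6,-1],
  ],
  grip_force=20,
)

```text
time_s: 0.6
ee_pos: [301.8, 330.1, 192.0]
ee_rot: [-180.0, 0.0, 124.7]
force: [0.9, 0.3, 0.5]
gripper_width: 53.9
gripper_force: 0.0
```

```bash
cat >> h.py <<'E'
S=np.array([512.3,46.3]); YB=-6.7
bx=np.array([np.cos(np.radians(YB)),np.sin(np.radians(YB))]); by=np.array([-bx[1],bx[0]])
def w(x,y): return S+x*bx+y*by
def go(xy,z,yaw):
    s=env.state(); psi=s['ee_rot'][2]; p=np.radians(psi); d=np.array(xy)-s['ee_pos'][:2]
    print('t',s['time_s'],'pos',s['ee_pos'].round(1),'rot',s['ee_rot'].round(1),'F',s['force'].round(1),'wid',round(s['gripper_width'],1))
    print('delta',np.round([d@[np.cos(p),np.sin(p)],d@[np.sin(p),-np.cos(p)],s['ee_pos'][2]-z],1),'roll',round(np.radians((psi-yaw+180)%360-180),3))
E
python3 -c "
from h import *
go(w(-60,-30),170,90+YB)"
```

```text
t 0.6 pos [301.8 330.1 192. ] rot [-180.     0.   124.7] F [0.9 0.3 0.5] wid 53.9
delta [-336.   -53.3   22. ] roll 0.723
```

Call:
apply_moves(
  deltas=[
    [-0.045,-0.007,0,0.13,-1],
    [-0.09,-0.014,0,0.26,-1],
    [-0.135,-0.021,0,0.39,-1],
    [-0.18,-0.028,0,0.52,-1],
    [-0.225,-0.035,0,0.65,-1],
  ],
)

```text
time_s: 1.1
ee_pos: [402.0, 125.6, 192.1]
ee_rot: [-180.0, -0.0, 87.4]
force: [0.5, -0.3, -0.1]
gripper_width: 13.9
gripper_force: 0.0
```

```bash
python3 -c "
from h import *
go(w(-60,-30),170,90+YB)"
```

```text
t 1.1 pos [402.  125.6 192.1] rot [-180.    -0.    87.4] F [ 0.5 -0.3 -0.1] wid 13.9
delta [-99.9  51.8  22.1] roll 0.072
```

Call:
apply_moves(
  deltas=[
    [-0.04,0.01,0,0.03,-1],
    [-0.08,0.03,0.005,0.07,-1],
    [-0.1,0.045,0.015,0.07,-1],
    [-0.1,0.052,0.022,0.07,-1],
    [-0.1,0.052,0.022,0.07,-1],
  ],
)

```text
time_s: 1.6
ee_pos: [449.4, 25.5, 169.0]
ee_rot: [-179.8, -0.0, 83.6]
force: [-0.5, 1.0, 0.3]
gripper_width: 0.7
gripper_force: 0.0
```

```bash
python3 -c "
from h import *
go(w(-60,-30),170,90+YB)
s=env.state()['ee_pos'][:2]-S; print('bay',s@bx,s@by)
for a in np.arange(.4,1.5,.1):
  print(round(a,1),np.round([130*np.sin(a)-61*np.cos(a),130-130*np.cos(a)-61*np.sin(a)],1))
"
```

```text
t 1.6 pos [449.4  25.5 169. ] rot [-179.8   -0.    83.6] F [-0.5  1.   0.3] wid 0.7
delta [-2.  0. -1.] roll 0.006
bay -60.04056871629064 -27.977402075778283
0.4 [ -5.6 -13.5]
0.5 [  8.8 -13.3]
0.6 [ 23.1 -11.7]
0.7 [37.1 -8.7]
0.8 [50.8 -4.3]
0.9 [63.9  1.4]
1.0 [76.4  8.4]
1.1 [88.2 16.7]
1.2 [99.1 26. ]
1.3 [108.9  36.4]
1.4 [117.7  47.8]
```

Call:
apply_moves(
  deltas=[
    [0.013,0.028,0,0,-1],
    [0.014,0.053,0,0,-1],
    [0.015,0.069,0,0,-1],
    [0.016,0.083,0,0,-1],
    [0.019,0.097,0,0,-1],
  ],
)

```text
time_s: 2.1
ee_pos: [546.6, 35.3, 169.9]
ee_rot: [-179.8, 0.0, 83.8]
force: [-2.0, -1.0, -0.4]
gripper_width: 0.2
gripper_force: 1.1
```

```bash
cat >> h.py <<'E'
def bump(name):
    im=cams.grab_frame('top'); cv2.imwrite(name,im)
    c=[c for c in blobs(im,(25,150,120),(33,255,255),300) if cv2.boundingRect(c)[0]>120]
    if c:
        (u,v),sz,_=cv2.minAreaRect(c[0]); p=cast('top',(u,v),196)[:2]-S; X,Y=p@bx,p@by; print('bumper',u,v,sz,'bay',X,Y,'a',np.arctan2(X,130-Y))
E
python3 -c "
from h import *
bump('pics/p1.png')
s=env.state(); p=s['ee_pos'][:2]-S; print('bay',p@bx,p@by,s['force'])
"
```

```text
bay 38.31283921193571 -6.2311595136389775 [ 3.50052565 -0.12972104  0.31542492]
```

Call:
apply_moves(
  deltas=[
    [0.003,0.013,0,0,-1],
    [0.008,0.026,0,0,-1],
    [0.015,0.038,0,0,-1],
    [0.023,0.05,0,0,-1],
    [0.032,0.061,0,0,-1],
  ],
)

```text
time_s: 2.65
ee_pos: [611.0, 59.9, 170.0]
ee_rot: [-179.8, 0.1, 83.8]
force: [-1.2, -1.4, -0.3]
gripper_width: 0.3
gripper_force: 1.0
```

```bash
python3 -c "
from h import *
bump('pics/p2.png'); cv2.imwrite('pics/s2.png',cams.grab_frame('scene')[150:420,150:470])
s=env.state(); p=s['ee_pos'][:2]-S; print('bay',p@bx,p@by,s['force'])
"
```

```text
bay 97.90167958213117 26.281670086609587 [-0.11895483 -0.21521188 -0.71941617]
```

View pics/s2.png

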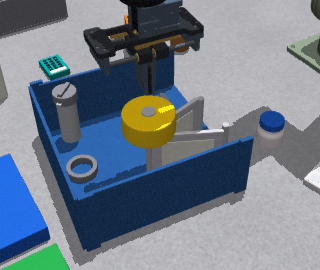

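The scene crop shows the fingers against the near rim of the bumper, with the door well folded, so I keep pushing.

Call:
apply_moves(
  deltas=[
    [0.01,0.01,0,0,-1],
    [0.02,0.018,0,0,-1],
    [0.026,0.022,0,0,-1],
    [0.03,0.025,0,0,-1],
    [0.032,0.026,0,0,-1],
  ],
)

```text
time_s: 3.25
ee_pos: [642.2, 88.3, 170.3]
ee_rot: [180.0, -0.0, 83.7]
force: [-0.4, -1.3, 0.1]
gripper_width: 0.4
gripper_force: 0.6
```

```bash
python3 -c "
from h import *
bump('pics/p3.png')
im=cams.grab_frame('scene'); c=blobs(im,(22,150,90),(33,255,255),200); print([cv2.minAreaRect(x) for x in c if cv2.boundingRect(x)[0]<450])
for a in (1.3,1.36,1.4,1.45,1.48): print(a,proj('scene',[*w(130*np.sin(a),130-130*np.cos(a)),176]))
s=env.state(); p=s['ee_pos'][:2]-S; print('bay',p@bx,p@by,s['force'])
"
```

```text
[((302.0, 284.0), (56.0, 54.0), 0.0)]
1.3 [296.97118877 273.82725947]
1.36 [297.77760364 277.01830683]
1.4 [298.48022889 279.14770391]
1.45 [299.54545964 281.80514463]
1.48 [300.28464463 283.39441292]
bay 123.93014361319025 56.84542751536397 [-0.14318261 -0.96001098  0.40601592]
```

Call:
apply_moves(
  deltas=[
    [0.003,0.001,0,0,-1],
    [0.006,0.001,0,0,-1],
    [0.006,0.001,0,0,-1],
  ],
)

```text
time_s: 3.65
ee_pos: [643.2, 90.3, 170.5]
ee_rot: [180.0, 0.4, 83.7]
force: [-0.9, -7.7, 0.8]
gripper_width: 0.7
gripper_force: 4.2
```

Call:
apply_moves(
  deltas=[
    [-0.02,0,0,0,-1],
    [-0.06,0,0,0,-1],
    [-0.1,0,-0.01,0,-1],
    [-0.14,-0.01,-0.02,0,-1],
    [-0.18,-0.03,-0.02,0,-1],
  ],
)

```text
time_s: 4.15
ee_pos: [595.2, -83.5, 191.6]
ee_rot: [179.8, -0.0, 83.7]
force: [0.1, -0.3, -0.4]
gripper_width: 0.3
gripper_force: 0.0
```

```bash
python3 -c "
from h import *
bump('pics/p4.png')
go((442.2,-301.1),170,69.2)
"
```

```text
bumper 233.25003051757812 179.75001525878906 (42.42640686035156, 43.133514404296875) bay 128.8880296365164 119.32018134225872 a 1.4881239761295089
t 4.2 pos [589.8 -88.9 191.3] rot [-179.9    0.3   83.5] F [-5.  -3.  -0.8] wid 0.4
delta [-227.5 -122.6   21.3] roll 0.25
```

Call:
apply_moves(
  deltas=[
    [-0.04,-0.02,0,0.05,0.6],
    [-0.08,-0.042,0,0.1,0.6],
    [-0.12,-0.064,0,0.15,0.6],
    [-0.16,-0.086,0,0.2,0.6],
    [-0.2,-0.108,0,0.25,0.6],
  ],
)

```text
time_s: 4.7
ee_pos: [463.6, -269.8, 190.5]
ee_rot: [179.9, -0.0, 69.3]
force: [0.6, -0.4, 0.3]
gripper_width: 37.4
gripper_force: 0.0
```

Call:
apply_moves(
  deltas=[
    [0,0,0,0,0.6],
    [0,0,0,0,0.6],
  ],
)

```text
time_s: 4.9
ee_pos: [464.4, -269.3, 190.5]
ee_rot: [180.0, -0.1, 69.2]
force: [-0.4, 0.1, -0.5]
gripper_width: 53.9
gripper_force: 0.0
```

```bash
python3 -c "
from h import *
go((442.2,-301.1),130,69.2)
im=cams.grab_frame('scene')[110:230,240:360]; cv2.imwrite('pics/s5.png',cv2.resize(im,None,fx=4,fy=4,interpolation=cv2.INTER_CUBIC))
"
```

```text
t 4.9 pos [ 464.4 -269.3  190.5] rot [ 1.80e+02 -1.00e-01  6.92e+01] F [-0.4  0.1 -0.5] wid 53.9
delta [-37.6  -9.4  60.5] roll 0.001
```

View pics/s5.png

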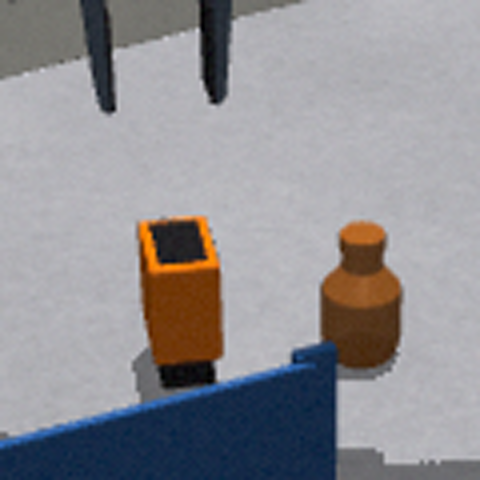

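The crop shows the plug's top corners at about (136,219), (206,215), (220,264) and (152,272), with the open fingers above and the vial well clear. I cross-check the plug pose from this view.

```bash
python3 -c "
from h import *
K=np.array([cast('scene',(240+x/4,110+y/4),94) for x,y in((137,219),(206,215),(220,265),(152,272))])
print(K.mean(0),[np.linalg.norm(K[i]-K[(i+1)%4]) for i in range(4)])
d=(K[2]-K[1]+K[3]-K[0]); print(np.degrees(np.arctan2(-d[0],d[1])))
im=cv2.imread('pics/top0.png'); h=cv2.cvtColor(im,cv2.COLOR_BGR2HSV)[262:310,420:480]
m=cv2.inRange(h,np.array((5,150,150)),np.array((22,255,255))); c=max(cv2.findContours(m,0,1)[0],key=cv2.contourArea); r=cv2.minAreaRect(c); b=cv2.boxPoints(r)+[420,262]
K=np.array([cast('top',q,94) for q in b]); print(r,K.mean(0),[np.linalg.norm(K[i]-K[(i+1)%4]) for i in range(4)])
for i in (0,1): d=K[i]-K[i+1]; print(np.degrees(np.arctan2(-d[0],d[1])))
"
```

```text
[ 440.3497258 -296.0754775   94.       ] [np.float64(43.65063626377688), np.float64(61.716668944366916), np.float64(41.73335646558586), np.float64(65.20056450742221)]
-20.867995833624192
((29.43065643310547, 22.565692901611328), (29.389904022216797, 19.564788818359375), 19.98310661315918) [ 443.34079544 -300.06214029   94.        ] [np.float64(42.341485284688076), np.float64(62.65113337718373), np.float64(42.278899558154535), np.float64(62.42032632865492)]
67.88526457864711
-21.00576477845003
```

Call:
apply_moves(
  deltas=[
    [-0.02,-0.005,0.01,0,0.7],
    [-0.035,-0.01,0.04,0,0.7],
    [-0.035,-0.01,0.07,0,0.7],
    [-0.035,-0.01,0.08,0,0.7],
    [-0.035,-0.01,0.08,0,0.7],
  ],
)

```text
time_s: 5.45
ee_pos: [442.9, -296.6, 109.0]
ee_rot: [-179.8, -0.1, 69.5]
force: [0.1, -0.3, 1.1]
gripper_width: 77.7
gripper_force: 0.0
```

```bash
python3 -c "
from h import *
go((442,-299),42,69.1)
"
```

```text
t 5.45 pos [ 442.9 -296.6  109. ] rot [-1.798e+02 -1.000e-01  6.950e+01] F [ 0.1 -0.3  1.1] wid 77.7
delta [-2.6 -0.  67. ] roll 0.007
```

Call:
apply_moves(
  deltas=[
    [-0.002,0,0.02,0.003,0.7],
    [-0.002,0,0.04,0.003,0.7],
    [-0.002,0,0.06,0.003,0.7],
    [-0.002,0,0.067,0.003,0.7],
    [-0.002,0,0.067,0.003,0.7],
  ],
)

```text
time_s: 5.95
ee_pos: [442.9, -299.7, 43.5]
ee_rot: [180.0, -0.0, 69.3]
force: [-0.2, -0.1, -0.1]
gripper_width: 77.2
gripper_force: 0.0
```

Call:
apply_moves(
  deltas=[
    [0,0,0,0,-1],
    [0,0,0,0,-1],
    [0,0,0,0,-1],
    [0,0,0,0,-1],
    [0,0,0,0,-1],
  ],
  grip_force=25,
)

```text
time_s: 6.45
ee_pos: [442.3, -300.2, 43.6]
ee_rot: [180.0, 0.0, 69.2]
force: [-0.8, 0.7, 2.2]
gripper_width: 44.2
gripper_force: 24.9
```

Call:
apply_moves(
  deltas=[
    [0,0,-0.01,0,-1],
    [0,0,-0.04,0,-1],
    [0,0,-0.08,0,-1],
    [0,0,-0.12,0,-1],
    [0,0,-0.16,0,-1],
  ],
)

```text
time_s: 6.95
ee_pos: [441.7, -299.8, 205.2]
ee_rot: [-180.0, -0.0, 69.2]
force: [1.3, -0.3, -2.4]
gripper_width: 43.8
gripper_force: 24.9
```

```bash
python3 -c "
from h import *
go(w(0,0),205,90+YB); print(env.state()['gripper_force'])
"
```

```text
t 6.95 pos [ 441.7 -299.8  205.2] rot [-180.    -0.    69.2] F [ 1.3 -0.3 -2.4] wid 43.8
delta [ 3.486e+02 -5.690e+01  2.000e-01] roll -0.246
24.90402728319168
```

Call:
apply_moves(
  deltas=[
    [0.025,-0.004,0,-0.04,-1],
    [0.06,-0.01,0,-0.09,-1],
    [0.095,-0.016,0,-0.14,-1],
    [0.13,-0.021,0,-0.19,-1],
    [0.165,-0.027,0,-0.24,-1],
  ],
)

```text
time_s: 7.45
ee_pos: [475.4, -134.9, 203.7]
ee_rot: [180.0, -0.0, 83.0]
force: [0.5, 0.3, -1.5]
gripper_width: 44.0
gripper_force: 24.9
```

```bash
python3 -c "
from h import *
go(w(0,0),205,90+YB)
"
```

```text
t 7.45 pos [ 475.4 -134.9  203.7] rot [180.  -0.  83.] F [ 0.5  0.3 -1.5] wid 44.0
delta [184.3  14.7  -1.3] roll -0.004
```

```bash
python3 -c "
from h import *
im=cams.grab_frame('top'); cv2.imwrite('pics/t6.png',im)
cv2.imwrite('pics/t6c.png',cv2.resize(im[235:295,250:330],None,fx=8,fy=8,interpolation=cv2.INTER_CUBIC))
"
```

```text
(no output)
```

View pics/t6c.png

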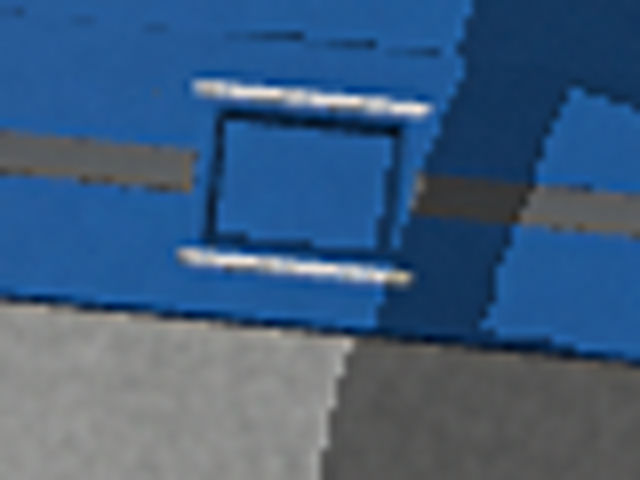

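The marks are centred at crop (312,99) and (295,267), and the hole's centre is at about (304,183). I refine this with a mask.

```bash
python3 -c "
from h import *
im=cv2.imread('pics/t6.png').astype(float)
r=im[235:295,250:330]; wgt=np.clip(r[...,2]-60,0,None); wgt[36:]*=0  # red excess over blue sill
v,u=np.mgrid[235:295,250:330]
def cen(v0,v1):  # mark band following slope
    m=(v-(u-287.5)*.095>v0)&(v-(u-287.5)*.095<v1)&(u>271)&(u<305); W=wgt*m; return (W*u).sum()/W.sum(),(W*v).sum()/W.sum()
A=cen(244.5,250);B=cen(265.5,271); print(A,B)
a=cast('top',A,32);b=cast('top',B,32); d=a-b; print((a+b)/2,np.linalg.norm(d),'yaw',np.degrees(np.arctan2(d[1],d[0])))
# long axis of front mark
W=wgt*((v-(u-287.5)*.095>244.5)&(v-(u-287.5)*.095<250)&(u>271)&(u<305)); k=np.polyfit(u.ravel(),v.ravel(),1,w=np.sqrt(W.ravel())); p=cast('top',(270,np.polyval(k,270)),32);q=cast('top',(305,np.polyval(k,305)),32); d=p-q; print('yaw long',np.degrees(np.arctan2(-d[0],d[1])))
go(w(0,0),205,90+YB)
"
```

```text
(np.float64(288.6284684119768), np.float64(246.83398651826306)) (np.float64(286.0478187919463), np.float64(267.83070469798656))
[513.18855704  48.56717199  32.        ] 48.00858230211221 yaw -7.585967069807413
yaw long -6.796537545910443
t 7.5 pos [ 475.9 -129.8  203.7] rot [180.   -0.3  83.3] F [ 0.2  4.6 -1.5] wid 43.7
delta [179.2  15.4  -1.3] roll -0.001
```

Call:
apply_moves(
  deltas=[
    [0.04,0.003,0,0,-1],
    [0.08,0.006,0,0,-1],
    [0.12,0.009,0,0,-1],
    [0.155,0.012,0.01,0,-1],
    [0.178,0.0145,0.03,0,-1],
  ],
)

```text
time_s: 8.0
ee_pos: [513.1, 40.9, 174.8]
ee_rot: [179.8, -0.1, 83.0]
force: [-0.1, -0.8, -1.8]
gripper_width: 43.8
gripper_force: 25.0
```

Call:
apply_moves(
  deltas=[
    [0,0,0.03,0,-1],
    [0,0,0.06,0,-1],
    [0,0,0.06,0,-1],
    [0,0,0.06,0,-1],
  ],
)

```text
time_s: 8.4
ee_pos: [511.9, 38.5, 113.8]
ee_rot: [-180.0, -0.0, 82.9]
force: [0.5, -1.0, -0.7]
gripper_width: 44.0
gripper_force: 25.0
```

```bash
python3 -c "
from h import *
go((513.2,48.4),80,83.2)
im=cams.grab_frame('scene'); cv2.imwrite('pics/s7.png',im)
cv2.imwrite('pics/s7c.png',cv2.resize(im[170:330,250:430],None,fx=4,fy=3.7)[:600,:720])
"
```

```text
t 8.4 pos [511.9  38.5 113.8] rot [-180.    -0.    82.9] F [ 0.5 -1.  -0.7] wid 44.0
delta [10.   0.1 33.8] roll -0.005
```

View pics/s7c.png

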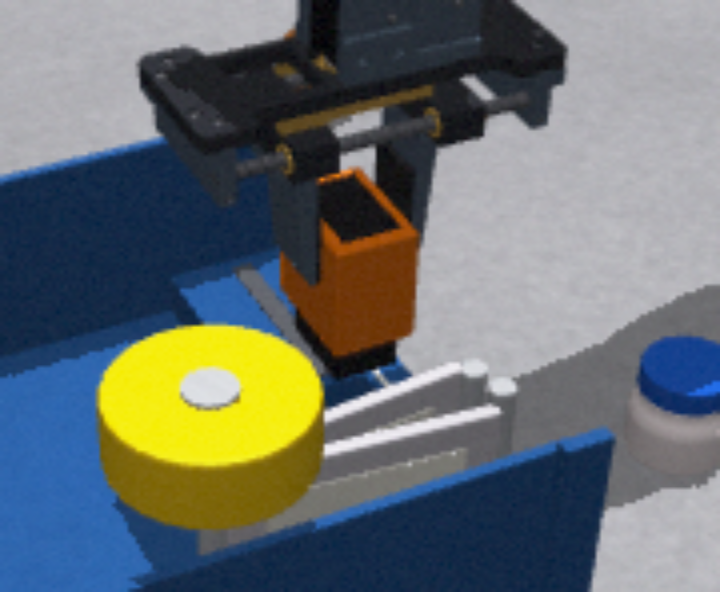

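The plug hangs upright over the socket, its foot bottom at crop (350,365), with the bumper and panels clear to the left. I align and go down to just above the sill.

Call:
apply_moves(
  deltas=[
    [0.005,0,0,-0.003,-1],
    [0.01,0,0.01,-0.005,-1],
    [0.01,0,0.025,-0.005,-1],
    [0.01,0,0.03,-0.005,-1],
    [0.01,0,0.03,-0.005,-1],
  ],
)

```text
time_s: 8.95
ee_pos: [512.4, 48.7, 82.6]
ee_rot: [-179.9, 0.0, 83.2]
force: [0.4, -0.1, -1.3]
gripper_width: 43.8
gripper_force: 25.0
```

```bash
python3 -c "
from h import *
go((513.2,48.4),76,83.2)
c=cams.get_calibration('scene'); im=cams.grab_frame('scene'); cv2.imwrite('pics/s8.png',im)
s=env.state(); x,y,z=s['ee_pos']; o=z-43.5
def pl(a,b,h,dx=0,dy=0): return proj('scene',[*(np.array([x,y])+(a+dx)*bx+(b+dy)*by),o+h])
o2=im.copy()
h=cv2.cvtColor(im,cv2.COLOR_BGR2HSV); m=cv2.inRange(h,np.array((5,150,60)),np.array((20,255,255)))
m[:,:300]=0; cs=max(cv2.findContours(m,0,1)[0],key=cv2.contourArea); print(cv2.boundingRect(cs), [q[0].tolist() for q in cv2.approxPolyDP(cs,2.5,True)])
print('pred',[pl(*q).round(1).tolist() for q in((22,32,94),(-22,32,94),(-22,-32,94),(22,32,24),(-22,32,24))])
"
```

```text
t 8.95 pos [512.4  48.7  82.6] rot [-179.9    0.    83.2] F [ 0.4 -0.1 -1.3] wid 43.8
delta [-0.2  0.8  6.6] roll 0.001
(323, 231, 34, 48) [[341, 231], [337, 233], [340, 232], [352, 247], [338, 252], [333, 245], [331, 263], [323, 255], [323, 263], [334, 278], [355, 268], [356, 249]]
pred [[335.7, 254.5], [356.6, 248.0], [340.9, 229.3], [334.8, 282.1], [354.8, 275.5]]
```

Call:
apply_moves(
  deltas=[
    [0,0.0007,0.004,0,-1],
    [0,0.0007,0.007,0,-1],
    [0,0.0007,0.01,0,-1],
    [0,0.0007,0.012,0,-1],
    [0,0.0007,0.012,0,-1],
  ],
)

```text
time_s: 9.5
ee_pos: [513.7, 48.6, 74.8]
ee_rot: [179.9, -0.0, 83.2]
force: [-7.2, -0.6, 23.0]
gripper_width: 44.0
gripper_force: 25.0
```

```bash
python3 -c "
from h import *
s=env.state(); print(s['ee_pos'].round(2),s['ee_rot'].round(2),s['force'].round(2),s['torque'].round(3))
"
```

```text
[513.7   48.58  74.84] [ 1.7992e+02 -3.0000e-02  8.3220e+01] [-7.24 -0.62 23.03] [-0.198  1.532 -0.01 ]
```

Call:
apply_moves(
  deltas=[
    [0,-0.001,-0.004,0,-1],
    [0,-0.001,-0.004,0,-1],
  ],
)

```text
time_s: 9.7
ee_pos: [513.1, 48.7, 75.9]
ee_rot: [179.9, -0.0, 83.2]
force: [-0.3, -0.0, -1.6]
gripper_width: 43.7
gripper_force: 25.0
```

```bash
python3 -c "
from h import *
s=env.state(); print(s['ee_pos'].round(2),s['ee_rot'].round(2),s['force'].round(2),s['torque'].round(3))
"
```

```text
[513.09  48.65  75.9 ] [ 1.799e+02 -2.000e-02  8.324e+01] [-0.34 -0.03 -1.59] [-0.084  0.058 -0.011]
```

Call:
apply_moves(
  deltas=[
    [0,-0.001,0.003,0,-1],
    [0,-0.001,0.005,0,-1],
    [0,-0.001,0.006,0,-1],
  ],
)

```text
time_s: 10.0
ee_pos: [511.1, 48.7, 68.3]
ee_rot: [-179.9, 0.0, 83.2]
force: [0.0, 0.0, -2.2]
gripper_width: 43.8
gripper_force: 25.0
```

```bash
cat > st.py <<'E'
from h import *
s=env.state(); p=s['ee_pos'][:2]-S; print(s['time_s'],s['ee_pos'].round(2),'bay',(p@bx).round(2),(p@by).round(2),s['ee_rot'].round(2),s['force'].round(2),s['torque'].round(3))
E
python3 st.py
```

```text
10.0 [511.09  48.68  68.27] bay -1.48 2.22 [-1.799e+02  1.000e-02  8.324e+01] [ 0.02  0.01 -2.19] [-0.132  0.105  0.046]
```

It has entered the hole (foot bottom at about 25 mm, no force). I continue down.

Call:
apply_moves(
  deltas=[
    [0,0,0.004,0,-1],
    [0,0,0.008,0,-1],
    [0,0,0.012,0,-1],
    [0,0,0.014,0,-1],
    [0,0,0.014,0,-1],
  ],
)

```text
time_s: 10.5
ee_pos: [511.4, 48.7, 54.8]
ee_rot: [-179.9, 0.0, 83.2]
force: [-0.1, 0.0, -1.3]
gripper_width: 43.9
gripper_force: 25.0
```

```bash
python3 st.py
```

```text
10.5 [511.37  48.73  54.78] bay -1.21 2.31 [-179.95    0.     83.24] [-0.15  0.04 -1.34] [-0.066  0.083  0.023]
```

Call:
apply_moves(
  deltas=[
    [0,0,0.002,0,-1],
    [0,0,0.003,0,-1],
    [0,0,0.004,0,-1],
    [0,0,0.004,0,-1],
  ],
)

```text
time_s: 10.9
ee_pos: [511.8, 48.7, 51.4]
ee_rot: [180.0, -0.0, 83.2]
force: [-0.6, -0.7, -0.1]
gripper_width: 44.1
gripper_force: 25.0
```

```bash
python3 st.py
```

```text
10.9 [511.78  48.75  51.42] bay -0.8 2.37 [ 1.7998e+02 -1.0000e-02  8.3240e+01] [-0.6  -0.65 -0.06] [-0.024  0.146  0.004]
```

Call:
apply_moves(
  deltas=[
    [0,0,0.001,0,-1],
    [0,0,0.002,0,-1],
    [0,0,0.002,0,-1],
  ],
)

```text
time_s: 11.2
ee_pos: [511.8, 48.6, 51.3]
ee_rot: [179.9, -0.0, 83.2]
force: [-3.6, -1.9, 13.3]
gripper_width: 44.0
gripper_force: 25.0
```

```bash
python3 st.py
```

```text
11.2 [511.82  48.57  51.27] bay -0.74 2.2 [ 1.7994e+02 -1.0000e-02  8.3240e+01] [-3.62 -1.86 13.3 ] [-0.087  0.933 -0.002]
```

The shoulder is on the sill: 13 N at the predicted height. I release and lift straight up.

Call:
apply_moves(
  deltas=[
    [0,0,-0.002,0,0.6],
    [0,0,-0.002,0,0.6],
    [0,0,-0.002,0,0.6],
    [0,0,-0.002,0,0.6],
    [0,0,-0.002,0,0.6],
  ],
)

```text
time_s: 11.7
ee_pos: [511.6, 48.7, 51.0]
ee_rot: [-180.0, -0.0, 83.2]
force: [-0.9, -0.2, 0.0]
gripper_width: 72.8
gripper_force: 0.0
```

Call:
apply_moves(
  deltas=[
    [0,0,-0.01,0,0.6],
    [0,0,-0.04,0,0.6],
    [0,0,-0.08,0,0.6],
    [0,0,-0.12,0,0.6],
    [0,0,-0.16,0,0.6],
  ],
)

```text
time_s: 12.2
ee_pos: [511.4, 48.7, 213.6]
ee_rot: [180.0, -0.0, 83.2]
force: [1.3, -0.0, -0.4]
gripper_width: 73.2
gripper_force: 0.0
```

Call:
apply_moves(
  deltas=[
    [-0.04,-0.02,-0.01,0,0.6],
    [-0.08,-0.05,-0.01,0,0.6],
    [-0.12,-0.08,-0.01,0,0.6],
    [-0.16,-0.1,-0.01,0,0.6],
    [-0.2,-0.11,-0.01,0,0.6],
  ],
)

```text
time_s: 12.7
ee_pos: [376.8, -137.7, 222.2]
ee_rot: [179.9, 0.0, 83.3]
force: [0.8, -0.9, 0.3]
gripper_width: 72.7
gripper_force: 0.0
```

```bash
python3 st.py; python3 -c "
from h import *
bump('pics/t9.png'); a=cv2.imread('pics/t9.png')[210:310,200:340]; b=cams.grab_frame('scene')[190:330,240:440]
a=cv2.resize(a,(392,280)); b=cv2.resize(b,(400,280)); cv2.imwrite('pics/f9.png',np.hstack([a,b]))
"
```

```text
12.7 [ 376.78 -137.69  222.19] bay -113.13 -198.54 [1.7994e+02 1.0000e-02 8.3270e+01] [ 0.84 -0.88  0.31] [-0.096 -0.017  0.027]
bumper 233.25003051757812 179.75001525878906 (42.42640686035156, 43.133514404296875) bay 128.8880296365164 119.32018134225872 a 1.4881239761295089
```

View pics/f9.png

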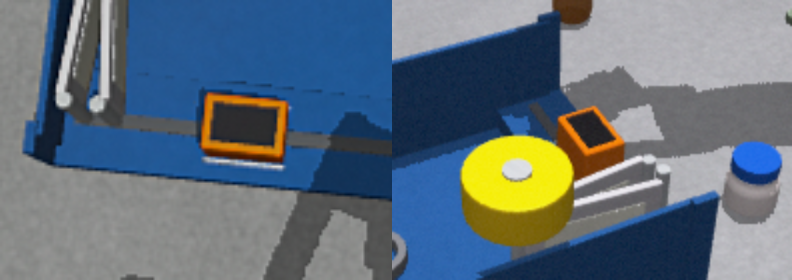

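The plug is seated in the track at crop (245,125), aligned and upright, and the panels are parked at the left with a ≈ 1.48. The arm is clear of everything, so I let it settle and hand in.

Call:
apply_moves(
  deltas=[
    [0,0,0,0,0.6],
    [0,0,0,0,0.6],
    [0,0,0,0,0.6],
  ],
)

```text
time_s: 13.1
ee_pos: [379.4, -135.9, 221.3]
ee_rot: [180.0, -0.0, 83.4]
force: [-0.6, 0.2, 0.2]
gripper_width: 72.6
gripper_force: 0.0
```

```bash
python3 -c "
from workcell import env
print(env.job_done())"
```

```text
the job is handed in; nothing more can be done
None
```

I handed the job in at about 13 s: the door is collapsed at about 1.48 rad, and the plug is seated upright in the socket and released, with the arm clear; the hand-in returned no verdict.

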